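# Set the slice stop of a bread board by feel

## Task

Set the slice stop on the wooden bread-slicing board: take the stop peg out of its rest, put its foot down into the wide opening at the end of the slot, and slide it along the slot, its foot kept lightly down on the track, until the foot drops into the notch that is hidden under the slot. Stop there and leave the peg standing upright in the notch. Set the foot down slowly and never push hard on the board (no more than about 3 kg of weight), and leave the other things on the worktop where they are.

Things in the scene. Friction and masses are not known exactly. Their poses are not given: they have to be found in the camera images.
- stop_peg: Loose stop peg, about 90 g, standing in its rest. Origin: centre of the foot's underside; z up the peg. From below: round steel foot 20 mm across, 8 thick; steel stem 10 across; brass collar 18 across at 54 to 58; square wooden handle 24 x 24 (faces along its x and y) from 58 to 108 mm.
- handle (a point): On the peg's axis at mid-handle, 83 mm above the foot's underside: where to grip.
- peg_rest: Fixed wooden block 70 x 70 x 26 mm; origin: centre of its underside; a hole 25 mm wide and 12 mm deep is in its top; the peg's foot stands in it, 14 mm above the worktop.
- bread_board: Fixed light-wood bread board, 160 mm (x) by 300 (y), deck 46 mm above the worktop. Origin: centre of its underside; z up; y runs along the slot, from the wide opening at the -y end to the knife posts at the +y end (up to 96 mm high, beyond 60 mm either side of the slot, y = 115 to 146).
- well (a point): Centre of the wide opening at the slot's -y end, at track height (board x 0, y -104, z 20 mm). It is 36 mm (x) by 38 mm (y), open from the deck down to the track; the foot goes in only here. No notch here.
- slot_mid (a point): On the slot's centre line at track height (board x 0, y 0, z 20 mm). T-slot: mouth 15 mm wide from y -85 to +85, lips 10 mm thick (z 36 to 46), under them a chamber 26 mm wide with a flat hard floor, the track (z 20), on which the foot slides. Across the track lies one notch 26 mm long in y, floor at z 8 (12 mm lower), square edges, its centre at y -35 to +45; unmeasured, it differs each time.
- slot_end (a point): Far end of the slot's centre line at track height (board x 0, y +85, z 20 mm); a wall stops the foot with the peg's axis 10 mm before this point.
- spice_a: Bystander, to be left alone: small spice jar with a red lid, 45 mm across, height 108 mm. Origin: centre of its underside.
- salt_shaker: Bystander, to be left alone: slim glass shaker, 47 mm across, height 112 mm. Origin: centre of its underside.
- egg_timer: Bystander, to be left alone: black egg-shaped timer, 49 mm across, height 60 mm. Origin: centre of its underside.
- glass_small: Bystander, to be left alone: small clear drinking glass, 64 mm across, height 72 mm. Origin: centre of its underside.
- tape_roll: Bystander, to be left alone: flat roll of tape, 104 mm across, height 25 mm. Origin: centre of its underside.
- jar_clip: Bystander, to be left alone: clear jar with a clip ring, 60 mm across, height 86 mm. Origin: centre of its underside.
Mind the look-alikes: they are no part of the job. What is shaped like the stop_peg but pink, purple or white is not meant.

How it is judged:
By the outcome, as a careful person would: the job done as asked, in the order asked, and still so for the second after the job is handed in, with the robot touching nothing.
It also fails if it takes over 67 s, if anything falls off the work surface, if the arm or the gripper's body presses on something with over 40 N, if the wrist force passes 120 N, or if a joint passes its speed limit or range.

## Robot

A 6-joint arm with a two-finger parallel gripper is mounted at the origin on a cart in front of the work surface, level with it; the furniture and walls round the work are solid. World frame = base frame: x ahead of the robot, y to its left, z up, the work surface at z = 0. Lengths are in mm, angles in rad, forces in N, time in s.
With the tool pointing down it reaches from about 300 to 825 mm from the base axis. Payload 5.4 kg.
Tool frame: the origin (TCP) lies on the centre line of the jaws, within the pads' length; the fingertips stand 8 mm ahead of it and the grasp point (between the pads) lies 11 mm behind it (manip.tips_ahead is the distance from the TCP to the fingertips, in mm); z points along the fingers, y is the line along which they close (so a half turn about z gives the same grasp; the last joint's range is limited). The gripper opens to 92 mm and grips with 3 to 60 N. Pads are 20 mm wide; open, the fingers measure 128 mm over their backs; the gripper's body (75 mm by 189 mm) begins 69 mm behind the grasp point.
Start: joints at [1.089, 0.158, 1.597, -0, 1.386, -0.21], TCP at [154.378, 553.871, 185.701] pointing down, gripper open.
Joint ranges: [-2.91, 2.91], [-0.94, 2.29], [0.18, 2.7], [-1.29, 4.43], [0.17, 2.64], [-3, 3]. Speed limits (rad/s): [2.57, 2.57, 3.14, 3.14, 3.14, 3.14].

## Interface

Orientations are given as a unit quaternion [w, x, y, z].
In Python, from bench import manip, viewer gives the robot as it stands.
- The arm moves only by the tool jog_arm, never from a script. Its argument "steps" is a list of rows, each an object of numbers: "tx", "ty", "tz": the shift along the tool's x, y, z each as a share of 0.75 m, from -1 to 1; "wx", "wy", "wz": the turn, a rotation vector about the tool's x, y, z each as a share of 360 degrees, from -1 to 1; "hand": the opening, from 0 (shut) to 1 (fully open). In form: [{"tx": .., "ty": .., "tz": .., "wx": .., "wy": .., "wz": .., "hand": ..}, ...]. A call has 1 to 20 rows; each row is the pose to reach, as a shift and turn from the pose commanded when the call began, along the tool's axes at that moment, turning the shorter way round; what a row does not reach only later rows make up. A row lasts 1/8 s, in which the tool goes at most 62.5 mm and 10.7 degrees, less where a joint would pass 70% of its speed; a pose out of reach is approached as far as the arm can. A call with a number of a shift or a turn outside -1 to 1 is refused whole. A call with a gripper value outside its range is refused whole. The fingers move at their own pace and stop on an object; the grip force is fixed at half the most. Time passes only in rows, so rows that repeat a pose let the fingers close. It gives the time, the measured TCP pose, the force, the opening and the grip force at its end, in the units of the state.
- manip.get_obs(): the state, without advancing time (a new reading comes with each control period).
- viewer.camera(name): name is "side" or "top"; returns the picture (420x560x3 uint8, red, green, blue); there is no depth.
- viewer.get_calibration(name): a dict with "vfov" (degrees; the focal length in pixels is half the picture's height over the tangent of half this angle, whatever the lens; pixels are square), "cx", "cy" (the principal point, pixels), "distortion" ([k1, k2, p1, p2, k3] as OpenCV has them; the pictures are not rectified), "position" and "attitude" of the camera in the world. Camera axes: x right, y down, z forward; pixel columns grow to the right and rows downward; lengths in mm; the calibration is good to about 2 mm. A picture is of the moment at which its call begins. get_calibration takes no time and is no camera call.
- manip.job_done(): hands the job in; it is judged then, once.
Trained networks look in the newest picture that a camera, given by its name, has taken for a name from the list of things; names that differ only in an ending like _2 or _b are one class to them, and where a whole thing is asked for, a point or a joint stands for the part that bears it (a point fixed in the world has none). Each returns a list of dicts, best first, with "p" (0 to 1); they miss things now and then, are a little off and sometimes report something else, mostly with a low value. They report only what shows in the picture. A call takes as long as a camera call. They do not tell look-alikes from the thing itself.
- viewer.boxes_of(camera, query): "pixel" ([column, row] in pixels, amid what is visible of it).
- viewer.regions_of(camera, query): "region" (420x560 bool, what is visible of it) and "pixel" ([column, row] in pixels, amid what is visible of it).
The state is a dict: "time_s": time; "joint_pos": joint angles; "joint_velocities": joint speeds; "joint_efforts": joint torques, N m; "tool_pos": TCP position; "eef_rot": TCP orientation; "ft_force": force on the tool from outside, world axes, zero at the start; "ft_torque": the same for the moment, N m; "grip_width": finger opening in mm; "grasp_force": force on a finger pad.
Only numpy, scipy, OpenCV 4.12 (cv2) and the standard library are available. Lean on these libraries where they do the work, as an engineer would, in place of code of your own. Each camera call takes 0.05 s, during which the arm holds its last target. There are 200 camera calls.

## Working session

There is one attempt and no reset: what is moved stays moved. The work goes in short steps, Python scripts to look and compute and a tool call to move; the robot and the scene stay as the last step left them, time stands still between calls to the robot, and variables do not carry over. Pictures are saved under pics/ and viewed, at most 10 in all, crops included, and the job is handed in when it is done.

Besides the shell and the picture viewer there is one more tool, called after "Request:" as name([rows], argument=value, ...), one row to a line, values as JSON. jog_arm: Moves the arm, as the interface text tells. Its arguments: {"type":"object","properties":{"steps":{"type":"array"}},"required":["steps"]}

```bash
mkdir -p pics; cat > h.py <<'E'
import numpy as np, cv2
from scipy.spatial.transform import Rotation as R
from bench import manip, viewer
def cal(n):
    c=viewer.get_calibration(n); f=210/np.tan(np.radians(c['vfov'])/2)
    K=np.array([[f,0,c['cx']],[0,f,c['cy']],[0,0,1.]]); return c,K,np.array(c['distortion'],float)
def att(c):
    a=np.array(c['attitude'],float)
    return a if a.shape==(3,3) else R.from_quat([a[1],a[2],a[3],a[0]]).as_matrix()
def ray(n,px):
    c,K,d=cal(n); u=cv2.undistortPoints(np.array([[px]],float),K,d)[0,0]
    return np.array(c['position'],float), att(c)@np.array([u[0],u[1],1])
def at_z(n,px,z):
    o,v=ray(n,px); return o+v*(z-o[2])/v[2]
def tri(p1,p2):
    (o1,v1),(o2,v2)=ray('top',p1),ray('side',p2)
    s=np.linalg.lstsq(np.c_[v1,-v2],o2-o1,rcond=None)[0]
    a,b=o1+s[0]*v1,o2+s[1]*v2; return (a+b)/2,np.linalg.norm(a-b)
def proj(n,P):
    c,K,d=cal(n); A=att(c).T
    return cv2.projectPoints(np.atleast_2d(P).astype(float),cv2.Rodrigues(A)[0],-A@np.array(c['position'],float),K,d)[0][:,0]
def snap(n,f):
    im=viewer.camera(n); cv2.imwrite('pics/'+f,im[:,:,::-1]); return im
E
python3 - <<'E'
from h import *
for n in('top','side'):
    c=viewer.get_calibration(n);print(n,c)
    snap(n,n+'0.png')
    for q in('stop_peg','bread_board','peg_rest'):
        print(q,[(np.round(r['pixel']),round(r['p'],2)) for r in viewer.boxes_of(n,q)])
o=manip.get_obs();print(o['tool_pos'],o['eef_rot'],o['time_s'],o['ft_force'])
E
```

```text
top {'vfov': 53.179471180864226, 'cx': 282.12945639984457, 'cy': 215.15462860543616, 'distortion': array([0.00846015, 0.        , 0.        , 0.        , 0.        ]), 'position': array([ 382.30974895,  -16.44738744, 1530.22183646]), 'attitude': array([-0.03321066,  0.71279011, -0.69980681,  0.03313208])}
stop_peg [(array([382., 256.]), 0.51), (array([372., 229.]), 0.38)]
bread_board [(array([252., 215.]), 0.91)]
peg_rest [(array([368., 228.]), 0.84)]
side {'vfov': 56.66346332779981, 'cx': 278.35186024481675, 'cy': 211.1909301622098, 'distortion': array([-0.02205079,  0.        ,  0.        ,  0.        ,  0.        ]), 'position': array([  127.7874649 , -1071.68626118,   588.50602859]), 'attitude': array([-0.54283055,  0.8238266 , -0.13229771,  0.09561404])}
stop_peg [(array([314., 270.]), 0.91), (array([272., 269.]), 0.83), (array([333., 296.]), 0.71), (array([282., 290.]), 0.58)]
bread_board [(array([278., 227.]), 0.97)]
peg_rest [(array([241., 277.]), 0.74), (array([279., 226.]), 0.64), (array([313., 296.]), 0.59)]
[154.36284189 553.80710714 185.58629356] [-4.38293568e-05  1.35504377e-01  9.90776744e-01 -7.79628892e-05] 0.4 [ 0.00915949 -0.24725157  0.29707016]
```

View pics/top0.png

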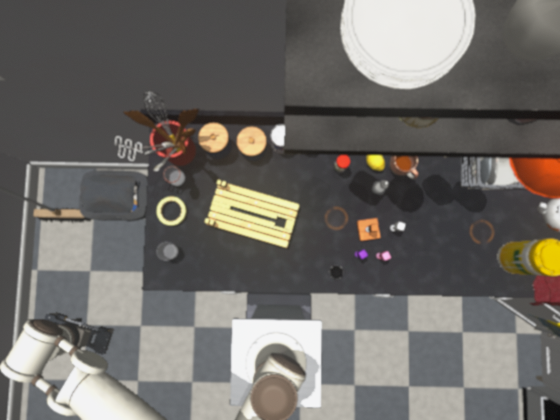

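View pics/side0.png

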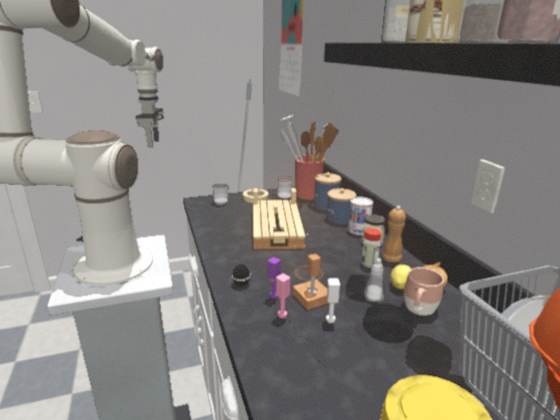

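The top view shows the rest at (369,229) with the brown-handled peg in it; purple (362,255), pink (385,256) and white (400,227) are the look-alikes. The board is at (252,215), with the well at about (283,222). The side view shows the peg at (314,270) and the well at about (279,238).

```bash
python3 - <<'E'
from h import *
t=cv2.imread('pics/top0.png');s=cv2.imread('pics/side0.png')
A=cv2.resize(t[170:260,195:310],None,fx=5,fy=5,interpolation=cv2.INTER_CUBIC)  #575x450
B=cv2.resize(t[210:270,345:410],None,fx=5,fy=5,interpolation=cv2.INTER_CUBIC) #325x300
C=cv2.resize(s[190:255,240:312],None,fx=5,fy=5,interpolation=cv2.INTER_CUBIC) #360x325
D=cv2.resize(s[245:315,285:345],None,fx=5,fy=5,interpolation=cv2.INTER_CUBIC) #300x350
cv2.imwrite('pics/A.png',A)
def grid(im,x0,y0):
    for x in range(0,im.shape[1],50): cv2.putText(im,str(x0+x//5),(x,8),0,.3,(255,255,0),1); cv2.line(im,(x,10),(x,14),(255,255,0),1)
    for y in range(0,im.shape[0],50): cv2.putText(im,str(y0+y//5),(0,y+4),0,.3,(255,255,0),1)
    return im
cv2.imwrite('pics/A.png',grid(A,195,170))
M=np.zeros((350,800,3),np.uint8)
M[:300,:325]=0
W=np.zeros((350,990,3),np.uint8)
for im,x,g in((B,0,(345,210)),(C,327,(240,190)),(D,690,(285,245))): W[:im.shape[0],x:x+im.shape[1]]=grid(im,*g)
cv2.imwrite('pics/B.png',cv2.resize(W,(800,283),interpolation=cv2.INTER_AREA))
E
```

```text
(no output)
```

View pics/A.png

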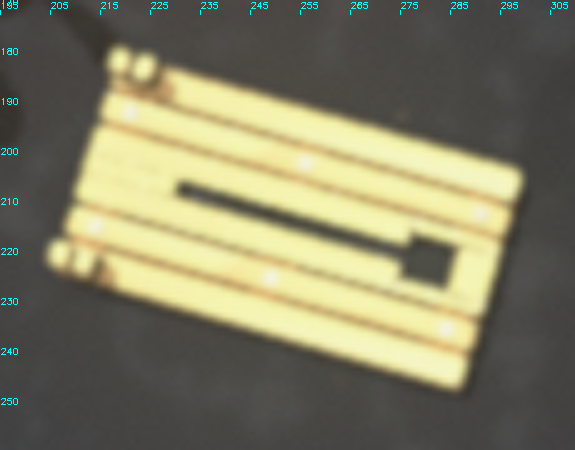

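View pics/B.png

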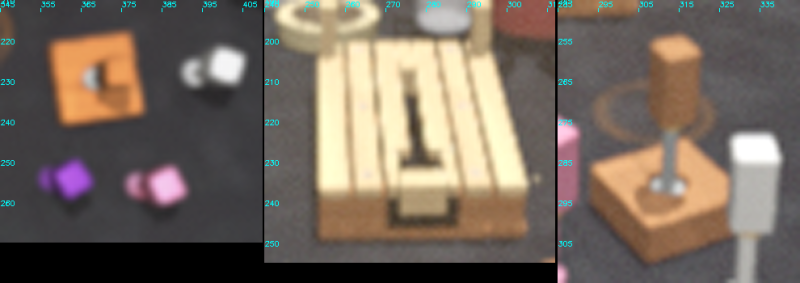

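Crops: the slot in the top view runs from (230,207) to (276,221), with the well around (281,223). The handle's top is near (375,228) in the top view and (314,256) in the side view.

```bash
cat > m.py <<'E'
from h import *
from scipy.optimize import minimize
t=cv2.imread('pics/top0.png').astype(float)
# board: render polygons at 8x supersampling in rectified crop and match grey level
x0,y0,w,h=200,175,105,80
g=t[y0:y0+h,x0:x0+w,2]/255  # red
def T(p): c,s=np.cos(p[2]),np.sin(p[2]); return lambda x,y,z:[p[0]+c*x-s*y,p[1]+s*x+c*y,z]
def ren(p):
    f=T(p); S=8; m=np.full((h*S,w*S),np.nan); m=np.full((h*S,w*S),.25)
    def poly(pts,v):
        q=(proj('top',[f(*a) for a in pts])-[x0,y0]+.5)*S
        cv2.fillPoly(m,[np.round(q*16).astype(np.int32)],v,shift=4)
    r=lambda a,b,c,d,z:[(a,c,z),(b,c,z),(b,d,z),(a,d,z)]
    poly(r(-80,80,-150,150,46),.92)
    poly(r(-7.5,7.5,-85.5,85,46),.25); poly(r(-18,18,-123,-85,46),.25)
    return cv2.GaussianBlur(cv2.resize(m,(w,h),interpolation=cv2.INTER_AREA),(0,0),.7)
def cost(p,full=0):
    p=[p[0],p[1],p[2]/100]; f=T(p)
    W=np.zeros((h,w),np.uint8)
    a=110 if not full else 155
    b=40 if not full else 85
    q=proj('top',[f(-b,-140,46),f(b,-140,46),f(b,a,46),f(-b,a,46)])-[x0,y0]
    if full: W[:]=1
    else: cv2.fillPoly(W,[np.round(q).astype(np.int32)],1)
    return ((ren(p)-g)**2*W).sum()/W.sum()
A=at_z('top',[281,222.5],46);B=at_z('top',[230.5,207.3],46)
d=B-A;yaw=np.arctan2(-d[0],d[1]); 
c0=A+d/np.hypot(*d[:2])*104
p0=[c0[0],c0[1],yaw*100];print('init',A,B,np.round(p0,1),np.hypot(*d[:2]))
for full in(1,0):
    r=minimize(cost,p0,args=(full,),method='Nelder-Mead',options=dict(initial_simplex=[p0,[p0[0]+4,p0[1],p0[2]],[p0[0],p0[1]+4,p0[2]],[p0[0],p0[1],p0[2]+4]],xatol=.05))
    print(full,r.x,r.fun)
    f=T([r.x[0],r.x[1],r.x[2]/100]);print('well',f(0,-104,20),'mid',f(0,0,20),'end',f(0,85,20), 'side px well',proj('side',f(0,-104,46)))
E
python3 m.py; python3 - <<'E'
from h import *
print('peg top',tri([375.2,227.8],[314,255.6]), at_z('top',[375.2,227.8],122))
print('side at122',at_z('side',[314,255.6],122))
for n in('top','side'):
    for q in('stop_peg','handle','peg_rest'):
        for r in viewer.regions_of(n,q)[:3]:
            m=r['region']; c=cv2.minAreaRect(np.argwhere(m)[:,::-1].astype(np.float32)); print(n,q,round(r['p'],2),np.round(r['pixel'],1),np.round(c[0],1),np.round(c[1],1),round(c[2],1))
for k,px in dict(white=(399,226),pink=(386,256),purple=(363,255),).items(): print(k,at_z('top',px,108))
E
```

```text
init [495.77593167 -11.4719581   46.        ] [546.70584124 169.22418259  46.        ] [524.   88.6 -27.5] 187.73638684722138
1 [525.99349055  92.23204722 -27.10679948] 0.004808197335569451
well [np.float64(498.146389537979), np.float64(-7.970442592167188), 20] mid [np.float64(525.9934905526372), np.float64(92.23204722260448), 20] end [np.float64(548.7531404203868), np.float64(174.12831293660054), 20] side px well [[278.59802957 228.98371913]]
0 [525.84173354  91.72405879 -26.98986293] 0.007783245849837876
well [np.float64(498.1118248761945), np.float64(-8.510925947737945), 20] mid [np.float64(525.841733543892), np.float64(91.72405878953407), 20] end [np.float64(548.505601204991), np.float64(173.64688285365062), 20] side px well [[278.64217473 229.05513145]]
peg top (array([ 477.712078  , -327.84700819,  125.44102182]), np.float64(0.005136557079781442)) [ 477.9433564  -328.60880638  122.        ]
side at122 [ 480.31502891 -322.31988092  122.        ]
top stop_peg 0.66 [380.7 253.6] [383.9 256.2] [ 6.6 11.1] 71.6
top stop_peg 0.61 [357.6 257. ] [361.  254.5] [12.  7.] 0.0
top stop_peg 0.49 [399.2 223.4] [397.5 226.5] [ 7. 13.] 90.0
top peg_rest 0.9 [367.1 229.4] [368.3 229.4] [19.2 20.2] 81.9
side stop_peg 0.85 [279.4 289.3] [282. 296.] [44. 14.] 90.0
side stop_peg 0.84 [270.6 270.2] [273.5 277.5] [39. 11.] 90.0
side stop_peg 0.8 [312.8 268.1] [313.  273.5] [37. 12.] 90.0
side handle 0.87 [310.9 271.3] [314.  273.5] [37. 12.] 90.0
side handle 0.7 [334.6 295.1] [332.5 299.5] [41. 13.] 90.0
side handle 0.6 [285.2 290.8] [282.5 296. ] [42. 13.] 90.0
side peg_rest 0.73 [311.7 293.3] [310.2 295.7] [26.5 33.5] 78.7
side peg_rest 0.51 [251.4 193.1] [254.5 196. ] [12. 23.] 90.0
side peg_rest 0.29 [277.3 226.6] [279.1 219. ] [58.9 49.2] 88.9
white [ 486.5115383  -412.45487434  108.        ]
pink [ 384.29313871 -367.8493176   108.        ]
purple [ 386.2012335  -290.33746132  108.        ]
```

```bash
cat > go.py <<'E'
from h import *
import sys
# go.py x y z ydir_deg : row for tool-down pose whose y axis is rotated ydir_deg from world +y (CCW)
x,y,z,a=map(float,sys.argv[1:5]); o=manip.get_obs(); q=o['eef_rot']; C=R.from_quat([q[1],q[2],q[3],q[0]])
d=C.inv().apply(np.array([x,y,z])-o['tool_pos'])/750
yd=np.array([-np.sin(np.radians(a)),np.cos(np.radians(a)),0]); zd=np.array([0,0,-1.]); xd=np.cross(yd,zd)
w=(C.inv()*R.from_matrix(np.c_[xd,yd,zd])).as_rotvec()/(2*np.pi)
print('t',np.round(d,4),'w',np.round(w,4),'time',o['time_s'],np.round(o['tool_pos'],1),'F',np.round(o['ft_force'],2),'grip',round(o['grip_width'],1))
E
python3 go.py 470 -150 200 8
python3 -c "
from h import *
print(at_z('top',[368.3,229.4],24))
t=cv2.imread('pics/top0.png');cv2.imwrite('pics/E.png',cv2.resize(t[214:246,352:390],None,fx=12,fy=12,interpolation=cv2.INTER_CUBIC))"
```

```text
t [-0.6574 -0.791  -0.019 ] w [-0.     -0.     -0.0655] time 0.7 [154.4 553.9 185.7] F [-0.3  -0.39  0.62] grip 92.2
[ 478.37991312 -325.54096138   24.        ]
```

View pics/E.png

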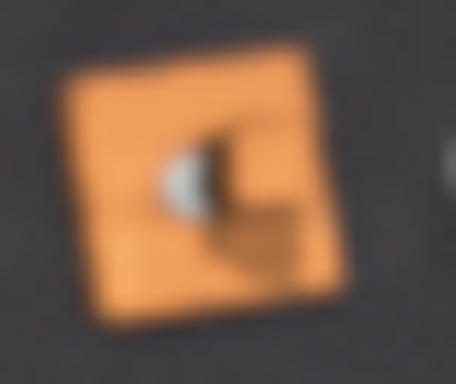

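The close crop shows the rest tilted about 8°. The handle's top face is centred at about (373.5,227.3), which puts the peg axis near (479,-324), in agreement with the side ray and the rest's centre.

Request:
jog_arm([
  {"tx": -0.6574,"ty": -0.791,"tz": -0.04,"wz": -0.0655,"hand": 0.65},
  {"tx": -0.6574,"ty": -0.791,"tz": -0.04,"wz": -0.0655,"hand": 0.65},
  {"tx": -0.6574,"ty": -0.791,"tz": -0.04,"wz": -0.0655,"hand": 0.65},
  {"tx": -0.6574,"ty": -0.791,"tz": -0.04,"wz": -0.0655,"hand": 0.65},
  {"tx": -0.6574,"ty": -0.791,"tz": -0.04,"wz": -0.0655,"hand": 0.65},
  {"tx": -0.6574,"ty": -0.791,"tz": -0.04,"wz": -0.0655,"hand": 0.65},
  {"tx": -0.6574,"ty": -0.791,"tz": -0.04,"wz": -0.0655,"hand": 0.65},
  {"tx": -0.6574,"ty": -0.791,"tz": -0.04,"wz": -0.0655,"hand": 0.65},
  {"tx": -0.6574,"ty": -0.791,"tz": -0.04,"wz": -0.0655,"hand": 0.65},
  {"tx": -0.6574,"ty": -0.791,"tz": -0.04,"wz": -0.0655,"hand": 0.65},
  {"tx": -0.6574,"ty": -0.791,"tz": -0.04,"wz": -0.0655,"hand": 0.65},
  {"tx": -0.6574,"ty": -0.791,"tz": -0.04,"wz": -0.0655,"hand": 0.65},
  {"tx": -0.6574,"ty": -0.791,"tz": -0.04,"wz": -0.0655,"hand": 0.65},
  {"tx": -0.6574,"ty": -0.791,"tz": -0.04,"wz": -0.0655,"hand": 0.65},
  {"tx": -0.6574,"ty": -0.791,"tz": -0.04,"wz": -0.0655,"hand": 0.65},
  {"tx": -0.6574,"ty": -0.791,"tz": -0.04,"wz": -0.0655,"hand": 0.65},
])

```text
invalid input at $.steps[0]: expected keys tx, ty, tz, wx, wy, wz, hand
```

```bash
python3 go.py 479 -324 200 8
```

```text
t [-0.7312 -1.0113 -0.019 ] w [-0.     -0.     -0.0655] time 0.7 [154.4 553.9 185.7] F [-0.3  -0.39  0.62] grip 92.2
```

Request:
jog_arm([
  {"tx": -0.6574,"ty": -0.791,"tz": -0.04,"wx": 0,"wy": 0,"wz": -0.0655,"hand": 0.65},
  {"tx": -0.6574,"ty": -0.791,"tz": -0.04,"wx": 0,"wy": 0,"wz": -0.0655,"hand": 0.65},
  {"tx": -0.6574,"ty": -0.791,"tz": -0.04,"wx": 0,"wy": 0,"wz": -0.0655,"hand": 0.65},
  {"tx": -0.6574,"ty": -0.791,"tz": -0.04,"wx": 0,"wy": 0,"wz": -0.0655,"hand": 0.65},
  {"tx": -0.6574,"ty": -0.791,"tz": -0.04,"wx": 0,"wy": 0,"wz": -0.0655,"hand": 0.65},
  {"tx": -0.6574,"ty": -0.791,"tz": -0.04,"wx": 0,"wy": 0,"wz": -0.0655,"hand": 0.65},
  {"tx": -0.6574,"ty": -0.791,"tz": -0.04,"wx": 0,"wy": 0,"wz": -0.0655,"hand": 0.65},
  {"tx": -0.6574,"ty": -0.791,"tz": -0.04,"wx": 0,"wy": 0,"wz": -0.0655,"hand": 0.65},
  {"tx": -0.6574,"ty": -0.791,"tz": -0.04,"wx": 0,"wy": 0,"wz": -0.0655,"hand": 0.65},
  {"tx": -0.6574,"ty": -0.791,"tz": -0.04,"wx": 0,"wy": 0,"wz": -0.0655,"hand": 0.65},
  {"tx": -0.6574,"ty": -0.791,"tz": -0.04,"wx": 0,"wy": 0,"wz": -0.0655,"hand": 0.65},
  {"tx": -0.6574,"ty": -0.791,"tz": -0.04,"wx": 0,"wy": 0,"wz": -0.0655,"hand": 0.65},
  {"tx": -0.6574,"ty": -0.791,"tz": -0.04,"wx": 0,"wy": 0,"wz": -0.0655,"hand": 0.65},
  {"tx": -0.6574,"ty": -0.791,"tz": -0.04,"wx": 0,"wy": 0,"wz": -0.0655,"hand": 0.65},
  {"tx": -0.6574,"ty": -0.791,"tz": -0.04,"wx": 0,"wy": 0,"wz": -0.0655,"hand": 0.65},
])

```text
time_s: 2.58
tool_pos: [469.7, -149.1, 215.6]
eef_rot: [-0.0, -0.07, 0.998, 0.0]
ft_force: [-0.1, -0.2, -0.1]
grip_width: 59.4
grasp_force: 0.0
```

```bash
python3 go.py 479 -324 180 8
```

```text
t [ 0.0203 -0.2327  0.0473] w [ 0.0001 -0.      0.0001] time 2.575 [ 469.7 -149.1  215.6] F [-0.12 -0.21 -0.15] grip 59.4
```

Request:
jog_arm([
  {"tx": 0.0203,"ty": -0.2327,"tz": 0.0473,"wx": 0,"wy": 0,"wz": 0,"hand": 0.65},
  {"tx": 0.0203,"ty": -0.2327,"tz": 0.0473,"wx": 0,"wy": 0,"wz": 0,"hand": 0.65},
  {"tx": 0.0203,"ty": -0.2327,"tz": 0.0473,"wx": 0,"wy": 0,"wz": 0,"hand": 0.65},
  {"tx": 0.0203,"ty": -0.2327,"tz": 0.0473,"wx": 0,"wy": 0,"wz": 0,"hand": 0.65},
  {"tx": 0.0203,"ty": -0.2327,"tz": 0.087,"wx": 0,"wy": 0,"wz": 0,"hand": 0.65},
  {"tx": 0.0203,"ty": -0.2327,"tz": 0.087,"wx": 0,"wy": 0,"wz": 0,"hand": 0.65},
])

```text
time_s: 3.32
tool_pos: [478.3, -321.6, 148.7]
eef_rot: [-0.001, -0.071, 0.997, 0.002]
ft_force: [-0.1, 0.4, -0.5]
grip_width: 59.9
grasp_force: 0.0
```

```bash
python3 go.py 479 -324 86 8; python3 -c "
from h import *
s=snap('side','s1.png');cv2.imwrite('pics/F.png',cv2.resize(s[190:320,250:370,::-1],None,fx=4,fy=4,interpolation=cv2.INTER_CUBIC))
o=manip.get_obs()['tool_pos'];print(proj('side',[o+[0,0,-8],[479,-324,122],[479,-324,26]]))"
```

```text
t [-0.0007 -0.0037  0.0835] w [ 0.0007 -0.0004  0.0003] time 3.325 [ 478.3 -321.6  148.7] F [-0.1   0.43 -0.47] grip 59.9
[[314.01190072 248.30853419]
 [313.7782656  256.01174243]
 [311.85950341 289.44363192]]
```

View pics/F.png

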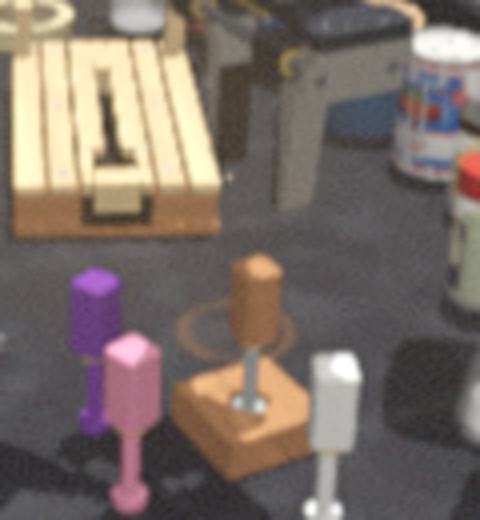

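The handle's top is at crop (257,262), pixel (314,255.5), as expected. But the fingertips show at pixels (324,241) and (308,229), higher than the projected TCP. The picture may have been taken while the arm was still settling, so I'll check again.

```bash
python3 go.py 479 -324 86 8; python3 -c "
from h import *
s=snap('side','s2.png');cv2.imwrite('pics/G.png',cv2.resize(s[190:320,250:370,::-1],None,fx=4,fy=4,interpolation=cv2.INTER_CUBIC))
o=manip.get_obs()['tool_pos']; d=np.array([-.139,.99,0]);x=np.array([.99,.139,0])
print(o,np.abs(s.astype(int)-cv2.imread('pics/s1.png')[:,:,::-1]).max())
for sg in(-1,1):
  for k in(30,48):print(sg,k,((proj('side',o+[0,0,-8]+sg*k*d)-[250,190])*4).round())"
```

```text
t [ 0.0003 -0.002   0.0858] w [ 0.0003 -0.0002  0.0003] time 3.375 [ 479.1 -322.6  150.3] F [-0.55  0.19 -0.11] grip 59.7
[ 479.71886806 -323.48956184  151.42655234] 85
-1 30 [[285. 254.]]
-1 48 [[302. 268.]]
1 30 [[232. 211.]]
1 48 [[217. 199.]]
```

View pics/G.png

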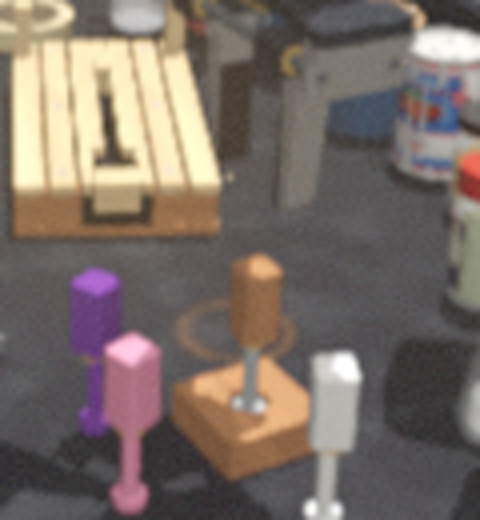

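The fingertips show at crop rows of about 205 and 155, some 50 crop px (about 36 mm) above where they should be. I'll check tips_ahead and the top view.

```bash
python3 -c "
from h import *
print([a for a in dir(manip) if a[0]!='_'],getattr(manip,'tips_ahead',None))
s=snap('top','t2.png');o=manip.get_obs()['tool_pos'];print(o,manip.get_obs()['joint_pos'])
x0,y0=340,195;I=np.ascontiguousarray(cv2.resize(s[195:265,340:420,::-1],None,fx=6,fy=6,interpolation=cv2.INTER_CUBIC))
print([((proj('top',o+[0,0,z])-[x0,y0]+.5)*6).round() for z in(-8,80,150)])
cv2.imwrite('pics/H.png',I)"
```

```text
['IKError', 'get_obs', 'job_done', 'tips_ahead'] 8.0
[ 480.04576922 -324.14059633  152.00967151] [-8.02476080e-01  1.94334242e-01  1.62400203e+00  1.06836281e-04
  1.32145761e+00 -2.51458403e+00]
[array([[215., 193.]]), array([[253., 182.]]), array([[287., 172.]])]
```

View pics/H.png

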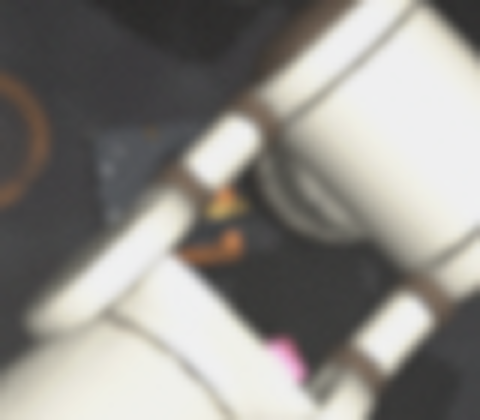

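```bash
python3 -c "
from h import *
print(proj('side',[[154.4,553.9,178],[154.4,553.9,214],[166,595,178],[142,512,178]]))
t=cv2.imread('pics/side0.png');s=cv2.imread('pics/s2.png')
a=cv2.resize(t[90:160,110:190],None,fx=5,fy=5,interpolation=cv2.INTER_CUBIC)
b=cv2.resize(s[140:250,270:350],None,fx=5,fy=5,interpolation=cv2.INTER_CUBIC)
W=np.zeros((550,800,3),np.uint8);W[:350,:400]=a;W[:550,400:]=b;cv2.imwrite('pics/I.png',W)"
```

```text
[[154.69118144 153.1983366 ]
 [153.72539272 144.48563878]
 [157.13972475 150.58165537]
 [151.91710501 156.01356549]]
```

View pics/I.png

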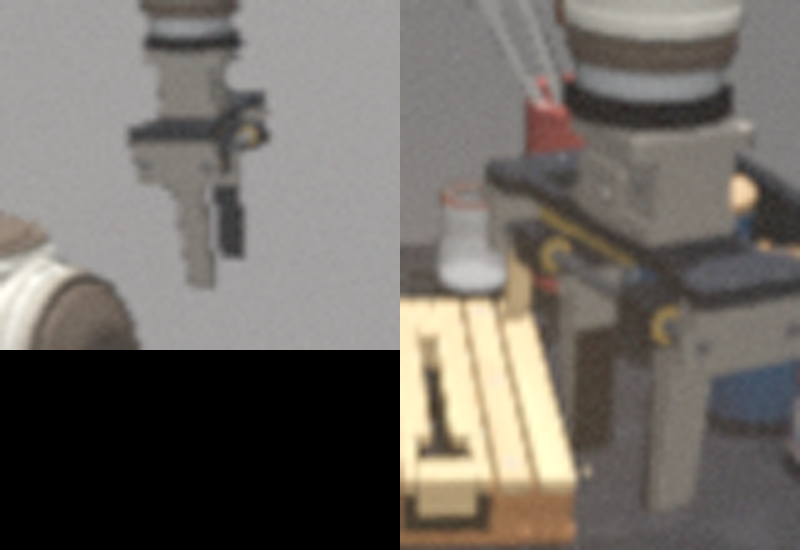

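The start and current pictures agree: the fingertips show about 36 mm higher than the stated TCP geometry. The lateral position fits. I'll probe this safely by closing at TCP z 110: the width will be 24 if the stated geometry is right and 0 if the picture is.

Request:
jog_arm([
  {"tx": 0,"ty": 0,"tz": 0.025,"wx": 0,"wy": 0,"wz": 0,"hand": 0.65},
  {"tx": 0,"ty": 0,"tz": 0.0533,"wx": 0,"wy": 0,"wz": 0,"hand": 0.65},
  {"tx": 0,"ty": 0,"tz": 0.0533,"wx": 0,"wy": 0,"wz": 0,"hand": 0.65},
  {"tx": 0,"ty": 0,"tz": 0.0533,"wx": 0,"wy": 0,"wz": 0,"hand": 0.2},
  {"tx": 0,"ty": 0,"tz": 0.0533,"wx": 0,"wy": 0,"wz": 0,"hand": 0.2},
  {"tx": 0,"ty": 0,"tz": 0.0533,"wx": 0,"wy": 0,"wz": 0,"hand": 0.2},
  {"tx": 0,"ty": 0,"tz": 0.0533,"wx": 0,"wy": 0,"wz": 0,"hand": 0.2},
  {"tx": 0,"ty": 0,"tz": 0.0533,"wx": 0,"wy": 0,"wz": 0,"hand": 0.2},
])

```text
time_s: 4.47
tool_pos: [479.4, -325.0, 110.6]
eef_rot: [0.0, -0.07, 0.998, -0.0]
ft_force: [-0.6, -0.4, -0.6]
grip_width: 18.1
grasp_force: 0.0
```

Request:
jog_arm([
  {"tx": 0,"ty": 0,"tz": 0,"wx": 0,"wy": 0,"wz": 0,"hand": 0.65},
  {"tx": 0,"ty": 0,"tz": 0,"wx": 0,"wy": 0,"wz": 0,"hand": 0.65},
  {"tx": 0,"ty": 0,"tz": 0,"wx": 0,"wy": 0,"wz": 0,"hand": 0.65},
  {"tx": 0,"ty": 0,"tz": 0,"wx": 0,"wy": 0,"wz": 0,"hand": 0.65},
  {"tx": 0,"ty": 0,"tz": 0.02,"wx": 0,"wy": 0,"wz": 0,"hand": 0.65},
  {"tx": 0,"ty": 0,"tz": 0.04,"wx": 0,"wy": 0,"wz": 0,"hand": 0.65},
  {"tx": 0,"ty": 0,"tz": 0.04,"wx": 0,"wy": 0,"wz": 0,"hand": 0.65},
])

```text
time_s: 5.35
tool_pos: [477.9, -323.5, 77.9]
eef_rot: [-0.001, -0.07, 0.998, 0.002]
ft_force: [0.2, -0.5, -0.2]
grip_width: 59.9
grasp_force: 0.0
```

```bash
python3 - <<'E'
from h import *
s=snap('side','s3.png');o=manip.get_obs()['tool_pos'];d=np.array([-.139,.99,0])
print(o,proj('side',[o-39*d-[0,0,8],o-39*d+[0,0,28],o-[0,0,8],o+[0,0,28]]).round(1), manip.get_obs()['grip_width'],manip.get_obs()['ft_force'])
cv2.imwrite('pics/J.png',cv2.resize(s[200:310,270:370,::-1],None,fx=5,fy=5,interpolation=cv2.INTER_CUBIC))
E
```

```text
[ 478.5867775  -324.17352038   79.10286762] [[321.2 282.1]
 [322.  269.1]
 [312.6 274.1]
 [313.3 261.4]] 59.642723652401074 [ 0.01415323 -0.67216184  0.1556923 ]
```

View pics/J.png

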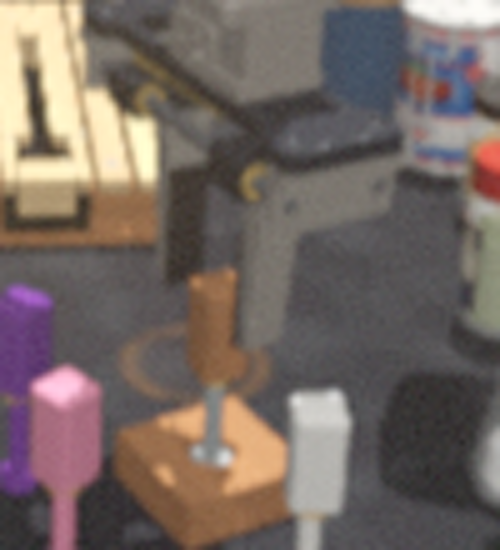

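This shows the front fingertip at pixel (322,269), matching "tips = TCP + 28 mm". The handle is between the fingers, so I'll correct by 36 mm and grip at TCP z 50.

Request:
jog_arm([
  {"tx": 0,"ty": 0,"tz": 0.02,"wx": 0,"wy": 0,"wz": 0,"hand": 0.65},
  {"tx": 0,"ty": 0,"tz": 0.04,"wx": 0,"wy": 0,"wz": 0,"hand": 0.65},
  {"tx": 0,"ty": 0,"tz": 0.04,"wx": 0,"wy": 0,"wz": 0,"hand": 0.65},
  {"tx": 0,"ty": 0,"tz": 0.04,"wx": 0,"wy": 0,"wz": 0,"hand": 0.5},
  {"tx": 0,"ty": 0,"tz": 0.04,"wx": 0,"wy": 0,"wz": 0,"hand": 0.2},
  {"tx": 0,"ty": 0,"tz": 0.04,"wx": 0,"wy": 0,"wz": 0,"hand": 0.2},
  {"tx": 0,"ty": 0,"tz": 0.04,"wx": 0,"wy": 0,"wz": 0,"hand": 0.2},
  {"tx": 0,"ty": 0,"tz": 0.04,"wx": 0,"wy": 0,"wz": 0,"hand": 0.2},
  {"tx": 0,"ty": 0,"tz": 0.04,"wx": 0,"wy": 0,"wz": 0,"hand": 0.2},
])

```text
time_s: 6.52
tool_pos: [479.4, -325.0, 50.7]
eef_rot: [0.0, -0.07, 0.998, -0.0]
ft_force: [-0.6, 0.8, 1.5]
grip_width: 24.2
grasp_force: 30.0
```

```bash
python3 go.py 479 -324 130 8
```

```text
t [ 0.0004  0.0014 -0.1057] w [-0.0001  0.      0.    ] time 6.525 [ 479.4 -325.    50.7] F [-0.57  0.76  1.53] grip 24.2
```

Request:
jog_arm([
  {"tx": 0,"ty": 0,"tz": -0.01,"wx": 0,"wy": 0,"wz": 0,"hand": 0.2},
  {"tx": 0,"ty": 0,"tz": -0.03,"wx": 0,"wy": 0,"wz": 0,"hand": 0.2},
  {"tx": 0,"ty": 0,"tz": -0.06,"wx": 0,"wy": 0,"wz": 0,"hand": 0.2},
  {"tx": 0,"ty": 0,"tz": -0.1,"wx": 0,"wy": 0,"wz": 0,"hand": 0.2},
  {"tx": 0,"ty": 0,"tz": -0.13,"wx": 0,"wy": 0,"wz": 0,"hand": 0.2},
  {"tx": 0,"ty": 0,"tz": -0.13,"wx": 0,"wy": 0,"wz": 0,"hand": 0.2},
])

```text
time_s: 7.28
tool_pos: [480.7, -326.3, 151.1]
eef_rot: [0.002, -0.07, 0.998, -0.002]
ft_force: [0.2, -0.1, -0.1]
grip_width: 23.8
grasp_force: 30.0
```

```bash
python3 go.py 498 -8 110 -15.5
```

```text
t [-0.0818  0.4173  0.0531] w [-0.0006  0.0007  0.0653] time 7.275 [ 480.7 -326.3  151.1] F [ 0.2  -0.14 -0.09] grip 23.8
```

Request:
jog_arm([
  {"tx": -0.0818,"ty": 0.4173,"tz": 0,"wx": 0,"wy": 0,"wz": 0.0653,"hand": 0.2},
  {"tx": -0.0818,"ty": 0.4173,"tz": 0,"wx": 0,"wy": 0,"wz": 0.0653,"hand": 0.2},
  {"tx": -0.0818,"ty": 0.4173,"tz": 0,"wx": 0,"wy": 0,"wz": 0.0653,"hand": 0.2},
  {"tx": -0.0818,"ty": 0.4173,"tz": 0,"wx": 0,"wy": 0,"wz": 0.0653,"hand": 0.2},
  {"tx": -0.0818,"ty": 0.4173,"tz": 0,"wx": 0,"wy": 0,"wz": 0.0653,"hand": 0.2},
  {"tx": -0.0818,"ty": 0.4173,"tz": 0,"wx": 0,"wy": 0,"wz": 0.0653,"hand": 0.2},
  {"tx": -0.0818,"ty": 0.4173,"tz": 0.03,"wx": 0,"wy": 0,"wz": 0.0653,"hand": 0.2},
  {"tx": -0.0818,"ty": 0.4173,"tz": 0.05,"wx": 0,"wy": 0,"wz": 0.0653,"hand": 0.2},
  {"tx": -0.0818,"ty": 0.4173,"tz": 0.05,"wx": 0,"wy": 0,"wz": 0.0653,"hand": 0.2},
  {"tx": -0.0818,"ty": 0.4173,"tz": 0.05,"wx": 0,"wy": 0,"wz": 0.0653,"hand": 0.2},
])

```text
time_s: 8.52
tool_pos: [496.8, -7.1, 110.9]
eef_rot: [0.0, 0.135, 0.991, -0.0]
ft_force: [-0.2, -0.3, -0.2]
grip_width: 24.2
grasp_force: 30.0
```

```bash
python3 - <<'E'
from h import *
im=snap('side','s4.png').astype(int);o=manip.get_obs();P=o['tool_pos'];print(P,o['ft_force'],o['eef_rot'],o['time_s'])
for dz in(50,23,0,-10,-20,-30,-37):
    u=proj('side',P+[0,0,dz])[0].round(1); r=int(round(u[1])); c=int(round(u[0]))
    print(dz,u,'R',im[r,c-9:c+10,0].tolist(),'B',im[r,c-9:c+10,2].tolist())
for r in viewer.regions_of('side','stop_peg')[:4]:
    m=np.argwhere(r['region']); print(r['p'],r['pixel'],m.min(0),m.max(0))
E
```

```text
[497.05658022  -7.06255577 111.18999206] [ 0.25402132  0.31718814 -1.45175613] [ 6.22352966e-04  1.35248266e-01  9.90811541e-01 -9.24820235e-05] 8.575
50 [278.7 195.3] R [96, 97, 88, 84, 98, 116, 125, 132, 133, 133, 131, 135, 151, 180, 199, 202, 202, 197, 199] B [88, 87, 75, 69, 72, 80, 102, 114, 118, 120, 115, 116, 133, 173, 196, 200, 200, 196, 196]
23 [278.6 203.4] R [255, 255, 255, 255, 249, 190, 123, 123, 126, 131, 129, 130, 154, 211, 255, 255, 255, 255, 244] B [196, 198, 206, 199, 180, 127, 97, 104, 108, 113, 109, 102, 99, 146, 191, 200, 199, 200, 187]
0 [278.5 210.2] R [255, 255, 255, 255, 243, 197, 174, 170, 146, 140, 171, 225, 255, 255, 231, 211, 250, 255, 255] B [199, 196, 199, 196, 184, 140, 117, 120, 122, 134, 142, 166, 190, 192, 170, 146, 182, 198, 199]
-10 [278.4 213.1] R [255, 255, 255, 255, 252, 188, 137, 137, 135, 140, 171, 225, 255, 255, 251, 205, 214, 254, 255] B [193, 198, 197, 197, 190, 131, 94, 101, 118, 133, 141, 167, 192, 197, 184, 138, 145, 186, 193]
-20 [278.4 216. ] R [254, 255, 255, 255, 255, 212, 130, 91, 118, 145, 190, 240, 255, 255, 255, 239, 211, 242, 255] B [190, 197, 198, 198, 190, 157, 96, 79, 112, 135, 150, 182, 199, 199, 195, 173, 145, 176, 195]
-30 [278.3 218.9] R [254, 255, 255, 255, 255, 248, 178, 134, 141, 144, 152, 178, 227, 255, 255, 255, 225, 214, 254] B [188, 192, 193, 199, 198, 185, 134, 130, 137, 141, 144, 156, 179, 195, 198, 187, 150, 144, 187]
-37 [278.3 220.9] R [239, 255, 255, 255, 255, 251, 178, 119, 128, 138, 161, 201, 238, 255, 255, 255, 239, 209, 241] B [174, 189, 195, 201, 200, 187, 128, 109, 124, 131, 144, 161, 182, 197, 200, 194, 170, 142, 173]
0.75 [281.0, 290.2] [274 276] [318 289]
0.59 [332.5, 295.5] [279 327] [321 339]
0.57 [273.1, 270.5] [258 268] [298 281]
0.56 [277.7, 226.0] [189 254] [249 304]
```

Request:
jog_arm([
  {"tx": -0.0024,"ty": -0.0012,"tz": 0.02,"wx": 0,"wy": 0,"wz": 0,"hand": 0.2},
  {"tx": -0.0024,"ty": -0.0012,"tz": 0.032,"wx": 0,"wy": 0,"wz": 0,"hand": 0.2},
  {"tx": -0.0024,"ty": -0.0012,"tz": 0.04,"wx": 0,"wy": 0,"wz": 0,"hand": 0.2},
  {"tx": -0.0024,"ty": -0.0012,"tz": 0.048,"wx": 0,"wy": 0,"wz": 0,"hand": 0.2},
  {"tx": -0.0024,"ty": -0.0012,"tz": 0.054,"wx": 0,"wy": 0,"wz": 0,"hand": 0.2},
  {"tx": -0.0024,"ty": -0.0012,"tz": 0.06,"wx": 0,"wy": 0,"wz": 0,"hand": 0.2},
  {"tx": -0.0024,"ty": -0.0012,"tz": 0.06,"wx": 0,"wy": 0,"wz": 0,"hand": 0.2},
  {"tx": -0.0024,"ty": -0.0012,"tz": 0.06,"wx": 0,"wy": 0,"wz": 0,"hand": 0.2},
])

```text
time_s: 9.62
tool_pos: [498.1, -7.8, 65.7]
eef_rot: [0.0, 0.135, 0.991, -0.0]
ft_force: [-0.1, 0.4, -0.2]
grip_width: 23.7
grasp_force: 30.0
```

Request:
jog_arm([
  {"tx": 0,"ty": 0,"tz": 0.0015,"wx": 0,"wy": 0,"wz": 0,"hand": 0.2},
  {"tx": 0,"ty": 0,"tz": 0.003,"wx": 0,"wy": 0,"wz": 0,"hand": 0.2},
  {"tx": 0,"ty": 0,"tz": 0.0045,"wx": 0,"wy": 0,"wz": 0,"hand": 0.2},
  {"tx": 0,"ty": 0,"tz": 0.006,"wx": 0,"wy": 0,"wz": 0,"hand": 0.2},
  {"tx": 0,"ty": 0,"tz": 0.0075,"wx": 0,"wy": 0,"wz": 0,"hand": 0.2},
  {"tx": 0,"ty": 0,"tz": 0.0085,"wx": 0,"wy": 0,"wz": 0,"hand": 0.2},
  {"tx": 0,"ty": 0,"tz": 0.0095,"wx": 0,"wy": 0,"wz": 0,"hand": 0.2},
  {"tx": 0,"ty": 0,"tz": 0.0095,"wx": 0,"wy": 0,"wz": 0,"hand": 0.2},
])

```text
time_s: 10.62
tool_pos: [497.9, -7.8, 58.3]
eef_rot: [-0.0, 0.135, 0.991, 0.0]
ft_force: [-0.2, -0.1, -0.3]
grip_width: 23.6
grasp_force: 30.0
```

Request:
jog_arm([
  {"tx": 0,"ty": 0,"tz": 0.0007,"wx": 0,"wy": 0,"wz": 0,"hand": 0.2},
  {"tx": 0,"ty": 0,"tz": 0.0013,"wx": 0,"wy": 0,"wz": 0,"hand": 0.2},
  {"tx": 0,"ty": 0,"tz": 0.002,"wx": 0,"wy": 0,"wz": 0,"hand": 0.2},
  {"tx": 0,"ty": 0,"tz": 0.002,"wx": 0,"wy": 0,"wz": 0,"hand": 0.2},
])

```text
time_s: 11.12
tool_pos: [497.9, -7.8, 56.8]
eef_rot: [-0.0, 0.135, 0.991, 0.0]
ft_force: [-0.2, -0.8, -1.2]
grip_width: 24.1
grasp_force: 30.0
```

Request:
jog_arm([
  {"tx": 0,"ty": 0,"tz": 0.0006,"wx": 0,"wy": 0,"wz": 0,"hand": 0.2},
  {"tx": 0,"ty": 0,"tz": 0.0012,"wx": 0,"wy": 0,"wz": 0,"hand": 0.2},
  {"tx": 0,"ty": 0,"tz": 0.0012,"wx": 0,"wy": 0,"wz": 0,"hand": 0.2},
])

```text
time_s: 11.5
tool_pos: [498.1, -7.8, 56.7]
eef_rot: [0.0, 0.135, 0.991, -0.0]
ft_force: [-2.5, 0.8, 6.3]
grip_width: 24.0
grasp_force: 30.0
```

Contact: 6 N at TCP z 56.7, which is where the track should be. Now I'll enter the slot.

Request:
jog_arm([
  {"tx": 0,"ty": 0.005,"tz": 0,"wx": 0,"wy": 0,"wz": 0,"hand": 0.2},
  {"tx": 0,"ty": 0.01,"tz": 0,"wx": 0,"wy": 0,"wz": 0,"hand": 0.2},
  {"tx": 0,"ty": 0.015,"tz": 0,"wx": 0,"wy": 0,"wz": 0,"hand": 0.2},
  {"tx": 0,"ty": 0.02,"tz": 0,"wx": 0,"wy": 0,"wz": 0,"hand": 0.2},
  {"tx": 0,"ty": 0.02,"tz": 0,"wx": 0,"wy": 0,"wz": 0,"hand": 0.2},
])

```text
time_s: 12.12
tool_pos: [503.0, 6.6, 56.7]
eef_rot: [0.001, 0.135, 0.991, -0.0]
ft_force: [-0.5, -1.7, 5.8]
grip_width: 23.8
grasp_force: 30.0
```

Request:
jog_arm([
  {"tx": 0,"ty": 0.005,"tz": 0,"wx": 0,"wy": 0,"wz": 0,"hand": 0.2},
  {"tx": 0,"ty": 0.01,"tz": 0,"wx": 0,"wy": 0,"wz": 0,"hand": 0.2},
  {"tx": 0,"ty": 0.015,"tz": 0,"wx": 0,"wy": 0,"wz": 0,"hand": 0.2},
  {"tx": 0,"ty": 0.02,"tz": 0,"wx": 0,"wy": 0,"wz": 0,"hand": 0.2},
  {"tx": 0,"ty": 0.02,"tz": 0,"wx": 0,"wy": 0,"wz": 0,"hand": 0.2},
])

```text
time_s: 12.75
tool_pos: [507.0, 21.1, 56.7]
eef_rot: [0.001, 0.135, 0.991, -0.0]
ft_force: [0.2, -1.7, 6.1]
grip_width: 24.0
grasp_force: 30.0
```

```bash
cat > b.py <<'E'
from h import *
o=manip.get_obs();p=o['tool_pos'][:2]-np.array([525.9,92.0]);c,s=np.cos(-.2705),np.sin(-.2705);f=o['ft_force']
print('board xy',np.round([c*p[0]+s*p[1],-s*p[0]+c*p[1]],2),'z',round(o['tool_pos'][2],2),'F board',np.round([c*f[0]+s*f[1],-s*f[0]+c*f[1],f[2]],2),'tq',np.round(o['ft_torque'],2),o['time_s'])
E
python3 b.py
```

```text
board xy [  0.72 -73.41] z 56.71 F board [ 0.63 -1.61  6.07] tq [-0.43  0.05  0.01] 12.75
```

Request:
jog_arm([
  {"tx": 0,"ty": 0.006,"tz": 0,"wx": 0,"wy": 0,"wz": 0,"hand": 0.2},
  {"tx": 0,"ty": 0.012,"tz": 0,"wx": 0,"wy": 0,"wz": 0,"hand": 0.2},
  {"tx": 0,"ty": 0.019,"tz": 0,"wx": 0,"wy": 0,"wz": 0,"hand": 0.2},
  {"tx": 0,"ty": 0.026,"tz": 0,"wx": 0,"wy": 0,"wz": 0,"hand": 0.2},
  {"tx": 0,"ty": 0.033,"tz": 0,"wx": 0,"wy": 0,"wz": 0,"hand": 0.2},
  {"tx": 0,"ty": 0.033,"tz": 0,"wx": 0,"wy": 0,"wz": 0,"hand": 0.2},
])

```text
time_s: 13.5
tool_pos: [513.6, 45.1, 56.7]
eef_rot: [0.001, 0.135, 0.991, -0.0]
ft_force: [-0.1, -0.8, 5.5]
grip_width: 23.8
grasp_force: 30.0
```

Request:
jog_arm([
  {"tx": 0,"ty": 0.0035,"tz": 0,"wx": 0,"wy": 0,"wz": 0,"hand": 0.2},
  {"tx": 0,"ty": 0.0067,"tz": 0,"wx": 0,"wy": 0,"wz": 0,"hand": 0.2},
  {"tx": 0,"ty": 0.0067,"tz": 0,"wx": 0,"wy": 0,"wz": 0,"hand": 0.2},
])

```text
time_s: 13.88
tool_pos: [514.8, 49.6, 56.7]
eef_rot: [0.001, 0.135, 0.991, -0.0]
ft_force: [-0.6, -2.0, 6.0]
grip_width: 23.8
grasp_force: 30.0
```

Request:
jog_arm([
  {"tx": 0,"ty": 0.0035,"tz": 0,"wx": 0,"wy": 0,"wz": 0,"hand": 0.2},
  {"tx": 0,"ty": 0.0067,"tz": 0,"wx": 0,"wy": 0,"wz": 0,"hand": 0.2},
  {"tx": 0,"ty": 0.0067,"tz": 0,"wx": 0,"wy": 0,"wz": 0,"hand": 0.2},
])

```text
time_s: 14.25
tool_pos: [516.1, 54.5, 56.7]
eef_rot: [0.001, 0.135, 0.991, -0.0]
ft_force: [-0.7, -1.2, 5.2]
grip_width: 23.7
grasp_force: 30.0
```

```bash
python3 b.py
```

```text
board xy [  0.63 -38.77] z 56.68 F board [-0.39 -1.33  5.21] tq [-0.56  0.15  0.03] 14.25
```

Request:
jog_arm([
  {"tx": 0,"ty": 0.0035,"tz": 0,"wx": 0,"wy": 0,"wz": 0,"hand": 0.2},
  {"tx": 0,"ty": 0.0067,"tz": 0,"wx": 0,"wy": 0,"wz": 0,"hand": 0.2},
  {"tx": 0,"ty": 0.0067,"tz": 0,"wx": 0,"wy": 0,"wz": 0,"hand": 0.2},
])

```text
time_s: 14.62
tool_pos: [517.5, 59.3, 56.7]
eef_rot: [0.001, 0.135, 0.991, -0.0]
ft_force: [-0.5, -2.2, 5.5]
grip_width: 23.9
grasp_force: 30.0
```

Request:
jog_arm([
  {"tx": 0,"ty": 0.0035,"tz": 0,"wx": 0,"wy": 0,"wz": 0,"hand": 0.2},
  {"tx": 0,"ty": 0.0067,"tz": 0,"wx": 0,"wy": 0,"wz": 0,"hand": 0.2},
  {"tx": 0,"ty": 0.0067,"tz": 0,"wx": 0,"wy": 0,"wz": 0,"hand": 0.2},
])

```text
time_s: 15.0
tool_pos: [518.8, 64.2, 56.7]
eef_rot: [0.001, 0.135, 0.991, -0.0]
ft_force: [-0.3, -2.7, 5.5]
grip_width: 23.6
grasp_force: 30.0
```

Request:
jog_arm([
  {"tx": 0,"ty": 0.0035,"tz": 0,"wx": 0,"wy": 0,"wz": 0,"hand": 0.2},
  {"tx": 0,"ty": 0.0067,"tz": 0,"wx": 0,"wy": 0,"wz": 0,"hand": 0.2},
  {"tx": 0,"ty": 0.0067,"tz": 0,"wx": 0,"wy": 0,"wz": 0,"hand": 0.2},
])

```text
time_s: 15.38
tool_pos: [520.2, 69.0, 56.7]
eef_rot: [0.001, 0.135, 0.991, -0.0]
ft_force: [-0.6, -3.0, 6.6]
grip_width: 24.0
grasp_force: 30.0
```

Request:
jog_arm([
  {"tx": 0,"ty": 0.0035,"tz": 0,"wx": 0,"wy": 0,"wz": 0,"hand": 0.2},
  {"tx": 0,"ty": 0.0067,"tz": 0,"wx": 0,"wy": 0,"wz": 0,"hand": 0.2},
  {"tx": 0,"ty": 0.0067,"tz": 0,"wx": 0,"wy": 0,"wz": 0,"hand": 0.2},
])

```text
time_s: 15.75
tool_pos: [521.5, 73.9, 56.7]
eef_rot: [0.001, 0.135, 0.991, -0.0]
ft_force: [-1.4, -2.2, 5.5]
grip_width: 23.9
grasp_force: 30.0
```

Request:
jog_arm([
  {"tx": 0,"ty": 0.0035,"tz": 0,"wx": 0,"wy": 0,"wz": 0,"hand": 0.2},
  {"tx": 0,"ty": 0.0067,"tz": 0,"wx": 0,"wy": 0,"wz": 0,"hand": 0.2},
  {"tx": 0,"ty": 0.0067,"tz": 0,"wx": 0,"wy": 0,"wz": 0,"hand": 0.2},
])

```text
time_s: 16.12
tool_pos: [522.8, 78.7, 56.7]
eef_rot: [0.001, 0.135, 0.991, -0.0]
ft_force: [-0.7, -3.3, 5.5]
grip_width: 23.7
grasp_force: 30.0
```

Request:
jog_arm([
  {"tx": 0,"ty": 0.0035,"tz": 0,"wx": 0,"wy": 0,"wz": 0,"hand": 0.2},
  {"tx": 0,"ty": 0.0067,"tz": 0,"wx": 0,"wy": 0,"wz": 0,"hand": 0.2},
  {"tx": 0,"ty": 0.0067,"tz": 0,"wx": 0,"wy": 0,"wz": 0,"hand": 0.2},
])

```text
time_s: 16.5
tool_pos: [524.1, 83.6, 56.7]
eef_rot: [0.001, 0.135, 0.991, -0.0]
ft_force: [-0.5, -2.4, 6.2]
grip_width: 23.6
grasp_force: 30.0
```

Request:
jog_arm([
  {"tx": 0,"ty": 0.0035,"tz": 0,"wx": 0,"wy": 0,"wz": 0,"hand": 0.2},
  {"tx": 0,"ty": 0.0067,"tz": 0,"wx": 0,"wy": 0,"wz": 0,"hand": 0.2},
  {"tx": 0,"ty": 0.0067,"tz": 0,"wx": 0,"wy": 0,"wz": 0,"hand": 0.2},
])

```text
time_s: 16.88
tool_pos: [525.5, 88.4, 56.7]
eef_rot: [0.001, 0.135, 0.991, -0.0]
ft_force: [0.1, -2.8, 5.6]
grip_width: 23.8
grasp_force: 30.0
```

Request:
jog_arm([
  {"tx": 0,"ty": 0.0035,"tz": 0,"wx": 0,"wy": 0,"wz": 0,"hand": 0.2},
  {"tx": 0,"ty": 0.0067,"tz": 0,"wx": 0,"wy": 0,"wz": 0,"hand": 0.2},
  {"tx": 0,"ty": 0.0067,"tz": 0,"wx": 0,"wy": 0,"wz": 0,"hand": 0.2},
])

```text
time_s: 17.25
tool_pos: [526.8, 93.3, 56.6]
eef_rot: [0.001, 0.135, 0.991, -0.0]
ft_force: [0.2, -3.2, 6.0]
grip_width: 23.8
grasp_force: 30.0
```

Request:
jog_arm([
  {"tx": 0,"ty": 0.0035,"tz": 0,"wx": 0,"wy": 0,"wz": 0,"hand": 0.2},
  {"tx": 0,"ty": 0.0067,"tz": 0,"wx": 0,"wy": 0,"wz": 0,"hand": 0.2},
  {"tx": 0,"ty": 0.0067,"tz": 0,"wx": 0,"wy": 0,"wz": 0,"hand": 0.2},
])

```text
time_s: 17.62
tool_pos: [526.6, 98.9, 55.1]
eef_rot: [-0.001, 0.135, 0.991, 0.0]
ft_force: [0.4, 0.2, 0.2]
grip_width: 24.0
grasp_force: 30.0
```

Force went to zero and z dropped: the foot is over the notch. Lowering slowly.

Request:
jog_arm([
  {"tx": 0,"ty": 0,"tz": 0.0013,"wx": 0,"wy": 0,"wz": 0,"hand": 0.2},
  {"tx": 0,"ty": 0,"tz": 0.0026,"wx": 0,"wy": 0,"wz": 0,"hand": 0.2},
  {"tx": 0,"ty": 0,"tz": 0.004,"wx": 0,"wy": 0,"wz": 0,"hand": 0.2},
  {"tx": 0,"ty": 0,"tz": 0.004,"wx": 0,"wy": 0,"wz": 0,"hand": 0.2},
])

```text
time_s: 18.12
tool_pos: [527.4, 98.5, 52.8]
eef_rot: [-0.0, 0.135, 0.991, 0.0]
ft_force: [0.4, 2.4, -1.0]
grip_width: 23.9
grasp_force: 30.0
```

```bash
python3 b.py
```

```text
board xy [-0.33  6.66] z 52.84 F board [-0.28  2.39 -1.03] tq [ 0.5  -0.18 -0.02] 18.125
```

Request:
jog_arm([
  {"tx": 0,"ty": 0.0015,"tz": 0.0013,"wx": 0,"wy": 0,"wz": 0,"hand": 0.2},
  {"tx": 0,"ty": 0.0015,"tz": 0.0026,"wx": 0,"wy": 0,"wz": 0,"hand": 0.2},
  {"tx": 0,"ty": 0.0015,"tz": 0.004,"wx": 0,"wy": 0,"wz": 0,"hand": 0.2},
  {"tx": 0,"ty": 0.0015,"tz": 0.0053,"wx": 0,"wy": 0,"wz": 0,"hand": 0.2},
  {"tx": 0,"ty": 0.0015,"tz": 0.0066,"wx": 0,"wy": 0,"wz": 0,"hand": 0.2},
  {"tx": 0,"ty": 0.0015,"tz": 0.008,"wx": 0,"wy": 0,"wz": 0,"hand": 0.2},
  {"tx": 0,"ty": 0.0015,"tz": 0.008,"wx": 0,"wy": 0,"wz": 0,"hand": 0.2},
])

```text
time_s: 19.0
tool_pos: [527.6, 99.3, 46.8]
eef_rot: [-0.0, 0.135, 0.991, -0.0]
ft_force: [-0.2, -0.2, -1.2]
grip_width: 24.0
grasp_force: 30.0
```

```bash
python3 b.py
```

```text
board xy [-0.33  7.47] z 46.84 F board [-0.11 -0.22 -1.21] tq [-0.01  0.04  0.01] 19.0
```

Request:
jog_arm([
  {"tx": 0,"ty": 0,"tz": 0.0008,"wx": 0,"wy": 0,"wz": 0,"hand": 0.2},
  {"tx": 0,"ty": 0,"tz": 0.0016,"wx": 0,"wy": 0,"wz": 0,"hand": 0.2},
  {"tx": 0,"ty": 0,"tz": 0.0022,"wx": 0,"wy": 0,"wz": 0,"hand": 0.2},
  {"tx": 0,"ty": 0,"tz": 0.0028,"wx": 0,"wy": 0,"wz": 0,"hand": 0.2},
  {"tx": 0,"ty": 0,"tz": 0.0028,"wx": 0,"wy": 0,"wz": 0,"hand": 0.2},
])

```text
time_s: 19.62
tool_pos: [527.6, 99.3, 44.8]
eef_rot: [-0.0, 0.135, 0.991, -0.0]
ft_force: [-0.2, 0.4, -0.8]
grip_width: 23.9
grasp_force: 30.0
```

Request:
jog_arm([
  {"tx": 0,"ty": 0,"tz": 0.0005,"wx": 0,"wy": 0,"wz": 0,"hand": 0.2},
  {"tx": 0,"ty": 0,"tz": 0.001,"wx": 0,"wy": 0,"wz": 0,"hand": 0.2},
  {"tx": 0,"ty": 0,"tz": 0.001,"wx": 0,"wy": 0,"wz": 0,"hand": 0.2},
])

```text
time_s: 20.0
tool_pos: [527.8, 99.3, 44.7]
eef_rot: [0.0, 0.135, 0.991, -0.0]
ft_force: [-3.2, -0.4, 5.6]
grip_width: 24.1
grasp_force: 30.0
```

The foot is on the notch floor (z 44.7, exactly 12 mm lower, 5.6 N). Release and withdraw.

Request:
jog_arm([
  {"tx": 0,"ty": 0,"tz": -0.0006,"wx": 0,"wy": 0,"wz": 0,"hand": 0.2},
  {"tx": 0,"ty": 0,"tz": -0.0006,"wx": 0,"wy": 0,"wz": 0,"hand": 0.4},
  {"tx": 0,"ty": 0,"tz": -0.0006,"wx": 0,"wy": 0,"wz": 0,"hand": 0.55},
  {"tx": 0,"ty": 0,"tz": -0.0006,"wx": 0,"wy": 0,"wz": 0,"hand": 0.55},
  {"tx": 0,"ty": 0,"tz": -0.0006,"wx": 0,"wy": 0,"wz": 0,"hand": 0.55},
  {"tx": 0,"ty": 0,"tz": -0.0006,"wx": 0,"wy": 0,"wz": 0,"hand": 0.55},
  {"tx": 0,"ty": 0,"tz": -0.02,"wx": 0,"wy": 0,"wz": 0,"hand": 0.55},
  {"tx": 0,"ty": 0,"tz": -0.05,"wx": 0,"wy": 0,"wz": 0,"hand": 0.55},
  {"tx": 0,"ty": 0,"tz": -0.1,"wx": 0,"wy": 0,"wz": 0,"hand": 0.55},
  {"tx": 0,"ty": 0,"tz": -0.15,"wx": 0,"wy": 0,"wz": 0,"hand": 0.55},
  {"tx": 0,"ty": 0,"tz": -0.2,"wx": 0,"wy": 0,"wz": 0,"hand": 0.55},
  {"tx": 0,"ty": 0,"tz": -0.2,"wx": 0,"wy": 0,"wz": 0,"hand": 0.55},
  {"tx": 0,"ty": 0,"tz": -0.2,"wx": 0,"wy": 0,"wz": 0,"hand": 0.55},
  {"tx": 0,"ty": 0,"tz": -0.2,"wx": 0,"wy": 0,"wz": 0,"hand": 0.55},
])

```text
time_s: 21.75
tool_pos: [526.6, 99.4, 192.5]
eef_rot: [-0.001, 0.135, 0.991, -0.0]
ft_force: [-0.1, -0.2, -0.1]
grip_width: 50.3
grasp_force: 0.0
```

```bash
python3 - <<'E'
from h import *
im=snap('side','s5.png').astype(int)
print([(r['p'],np.round(r['pixel'])) for r in viewer.boxes_of('side','stop_peg')])
P=np.array([527.6,99.3,8])
for z in(112,100,91,80,72,60,50):
    u=proj('side',P*[1,1,0]+[0,0,z])[0]; r=int(round(u[1]));c=int(round(u[0]))
    print(z,u.round(1),im[r,c-8:c+9].min(1).tolist())
E
```

```text
[(0.86, array([271., 269.])), (0.78, array([333., 294.])), (0.56, array([279., 206.]))]
112 [276.9 197.3] [87, 86, 89, 74, 79, 85, 94, 93, 90, 95, 106, 128, 148, 162, 168, 167, 168]
100 [276.9 200.6] [192, 193, 190, 177, 154, 103, 80, 81, 78, 81, 90, 135, 164, 140, 166, 193, 198]
91 [276.8 203. ] [196, 197, 202, 199, 166, 109, 75, 78, 78, 80, 84, 135, 172, 145, 149, 192, 200]
80 [276.8 206. ] [198, 195, 198, 183, 123, 80, 77, 84, 78, 78, 88, 137, 191, 187, 147, 179, 197]
72 [276.8 208.1] [201, 197, 197, 187, 142, 90, 77, 74, 75, 79, 90, 150, 190, 185, 137, 150, 193]
60 [276.7 211.3] [199, 198, 197, 203, 194, 140, 88, 90, 104, 125, 157, 176, 195, 201, 191, 148, 176]
50 [276.7 214. ] [139, 139, 138, 141, 130, 95, 97, 130, 130, 142, 183, 196, 200, 199, 188, 146, 142]
```

```bash
python3 -c "
from bench import manip
print(manip.job_done())"
```

```text
the job is handed in; nothing more can be done
None
```

The stop peg is standing upright in the hidden notch at about board y +7 mm, confirmed by the 12 mm drop and an after-release image check; peak reported contact was about 7 N, the gripper is clear, and the job was handed in at about 22 s.

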